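# Shut the flow reactor down from its control console

### The arm

A 6-joint arm with a two-finger parallel gripper is mounted at the origin on a cart in front of the work surface, level with it; the furniture and walls round the work are solid. World frame = base frame: x ahead of the robot, y to its left, z up, the work surface at z = 0. Lengths are in mm, angles in rad, forces in N, time in s.
With the tool pointing down it reaches from about 275 to 1000 mm from the base axis. Payload 8.4 kg.
Tool frame: the origin (TCP) lies between the finger pads; the fingertips stand r.tips_ahead ahead of it and the grasp point (between the pads) lies 6 mm ahead of it (r.tips_ahead is the distance from the TCP to the fingertips, in mm); z points along the fingers, y is the line along which they close (so a half turn about z gives the same grasp; the last joint's range is limited). The gripper opens to 85 mm and grips with 20 to 120 N. Pads are 22 mm wide; open, the fingers measure 114 mm over their backs; the gripper's body (76 mm by 85 mm) begins 54 mm behind the grasp point. The pads swing forward as they close: fully open they stand 13 mm farther back than shut.
Start: joints at [1.194, 0.353, 1.633, -0, 1.155, -0.002], TCP at [228.803, 581.616, 256.281] pointing down, gripper open.
Joint ranges: [-2.63, 2.63], [-0.92, 2.1], [0.06, 2.66], [-1.3, 4.44], [0, 2.69], [-3.02, 3.02]. Speed limits (rad/s): [2.22, 2.22, 2.79, 3.14, 3.14, 3.14].

### API

Orientations are given as [roll, pitch, yaw] about the fixed x, y, z axes, in that order (R = Rz(yaw) Ry(pitch) Rx(roll)).
In Python, from rig import r gives the robot as it stands.
- The arm moves only by the tool carry_out, never from a script. Its arguments are lists of equal length, an entry for each row: "delta_pos": the shift along the tool's x, y, z in m, a list of three; "rot": the turn, a rotation vector about the tool's x, y, z in degrees, a list of three. A call has 1 to 8 rows; each row is the pose to reach, as a shift and turn from the pose commanded when the call began, along the tool's axes at that moment; what a row does not reach only later rows make up. A row lasts 1/8 s, in which the tool goes at most 62.5 mm and 10.7 degrees, less where a joint would pass 70% of its speed; a pose out of reach is approached as far as the arm can. A call with a gripper value outside its range is refused whole. "claw" is the finger opening in m, from 0 to 0.0854, set as the call begins (left out, the last holds). The fingers move at their own pace and stop on an object; "grip_force" is the grip in N (left out, the last holds). Time passes only in rows, so rows that repeat a pose let the fingers close. It gives the time, the measured TCP pose, the force, the opening and the grip force at its end, in the units of the state.
- r.sense(): the state, without advancing time (a new reading comes with each control period).
- r.grab_frame(name): name is "side" or "top"; returns the picture (384x512x3 uint8, blue, green, red); there is no depth.
- r.camera_info(name): a dict with "fx", "fy", "cx", "cy" (pixels), "pose" (4x4, takes a point from camera to world coordinates). Camera axes: x right, y down, z forward; pixel columns grow to the right and rows downward; lengths in mm; the calibration is good to about 2 mm. A picture is of the moment at which its call begins. camera_info takes no time and is no camera call.
- r.sign_off(): hands the job in; it is judged then, once.
Trained networks look in the newest picture that a camera, given by its name, has taken for a name from the list of things; names that differ only in an ending like _2 or _b are one class to them, and where a whole thing is asked for, a point or a joint stands for the part that bears it (a point fixed in the world has none). Each returns a list of dicts, best first, with "p" (0 to 1); they miss things now and then, are a little off and sometimes report something else, mostly with a low value. They report only what shows in the picture. A call takes as long as a camera call.
- r.recognise(thing, camera): "box" ([left, top, right, bottom] in pixels, round what is visible of it).
- r.cut_out(thing, camera): "mask" (384x512 bool, what is visible of it) and "box" ([left, top, right, bottom] in pixels, round what is visible of it).
The state is a dict: "clock": time; "qpos": joint angles; "qvel": joint speeds; "joint_efforts": joint torques, N m; "eef_pos": TCP position; "tcp_rot": TCP orientation; "contact_force": force on the tool from outside, world axes, zero at the start; "wrist_torque": the same for the moment, N m; "opening": opening from 0.0 (shut) to 1.0 (fully open); "grasp_force": force on a finger pad.
Only numpy, scipy, OpenCV 4.12 (cv2) and the standard library are available. Lean on these libraries where they do the work, as an engineer would, in place of code of your own. Each camera call takes 0.05 s, during which the arm holds its last target. There are 200 camera calls.

### The job

Shut the flow reactor down from its cordless control console, touching each control only lightly with the fingertips: press down the raised near half of the wide rocker to switch the heater off, and only after that do the same with the narrow rocker to cut the feed gas, so that the reactor is never hot without flow; leave the round fan rocker on. Once both are off, push the sliding shutter fully back by its ridge, then press the purge button that it covered fully in and let it come back out. Leave the shutter back, and do not push the console about, lift it or disturb the things round it.

Things in the scene. Friction and masses are not known exactly. Their poses are not given: they have to be found in the camera images.
- console: Light-grey box with a flat metal panel, loose on rubber feet, 1.3 to 2.3 kg; 92 mm deep (x), 190 wide (y), panel face 46 mm above the cart, stub aerial 75 mm tall at the rear left corner. Origin: centre of its underside. +x: its rear, +y: its left for the operator, z up. Yaw within 0.25 rad. Row of controls at y = +64 (heater), +22 (feed), -14 (fan), -60 mm (purge, under the shutter).
- heater_pivot (a point): Middle of the heater rocker's pivot line (along the console's y): x = 0, y = +64 mm, 52 mm above the cart. The rocker is black, rectangular, the wide one: 39 mm long (along x), 31 mm wide, its top a shallow V. The raised half stands at 0.40 rad, its end 7.5 mm above the pivot line; the other half lies level at 52 mm. Press on the near (-x) side of the pivot line.
- heater_pad (a point): Point to press: on the top of the near half of the heater rocker, 12 mm from the pivot line; moves with it. While on it is 4.6 mm above the pivot line, when off level with it (52 mm above the cart).
- heater (a joint): Heater rocker, rad: 0 = on (near half raised), 0.40 = off (near half down, level). Stiff, no spring: about 3 N on the near half turns it and it stays where it is left, so press it right down to its hard end stop.
- feed_pad (a point): Point to press on the feed-gas rocker, the narrow one, which is like the heater's but only 17 mm wide, centred at y = +22 mm: same length, heights, swing and force; the point lies likewise.
- feed (a joint): Feed-gas rocker, rad: 0 = on (near half raised), 0.40 = off (near half down, level). Moves and stays as the heater's does.
- fan (a joint): Round-bezelled fan rocker (19 mm long, 16 mm wide) between the feed rocker and the shutter, rad: 0 = on, 0.40 = off. Stays on.
- shutter_ridge (a point): Middle of the top front edge of the grey thumb ridge of the sliding shutter; moves with it. Shut: x = -38 mm, y = -60 mm in the console's frame, 66 mm above the cart. The ridge's flat front face (normal -x) is 36 mm wide and reaches from 55 to 66 mm above the cart; behind it the shutter's roof, 34 mm long, is 57 mm above the cart. Low steel rails guide it on both sides.
- shutter (a joint): Shutter, m: 0 = shut over the button, 0.038 = fully back (hard stop), clear of it. Starts shut or up to 4 mm open. About 1 N on the ridge's front, towards the console's rear (+x), slides it; it stays where it is left. A fingertip 58 to 60 mm above the cart pushes the ridge and passes clear over the button.
- purge_top (a point): Centre of the top face of the purge button, a black cap 22 mm across in a steel collar, at x = -21 mm, y = -60 mm in the console's frame; released, its top is 53 mm above the cart. It can be reached only with the shutter back.
- purge (a joint): Purge button travel, m: 0 = out, 0.004 = fully in. Springs back; 1.9 N starts it, about 5 N holds it fully in, then a hard stop.
- sample_case: Bystander: dark blue case, 107 x 150 x 45 mm, loose. Origin: centre of its underside. It and the console may change places (one in front of the laptop, one to the right of it).
- mouse: Bystander: computer mouse, 104 x 62 x 40 mm, loose, right of the laptop. Origin: centre of its underside.
- reagent_bottle: Bystander: clear screw-cap bottle, 56 mm across, 106 mm tall, loose. Origin: centre of its underside.
- beaker: Bystander: glass beaker, 51 mm across, 66 mm tall, loose. Origin: centre of its underside.
- timer: Bystander: countdown timer lying on its back, 62 x 62 x 18 mm, loose. Origin: centre of its underside.
- pen_black: Bystander: pen lying on the cart, 143 mm long (its y), 10 mm thick, loose. Origin: centre of its underside.
- union_fitting: Bystander: metal tube union, 18 x 39 x 20 mm, loose. Origin: centre of its underside.

How it is judged:
By the outcome, as a careful person would: the job done as asked, in the order asked, and still so for the second after the job is handed in, with the robot touching nothing.
It also fails if it takes over 48 s, if anything falls off the work surface, if the arm or the gripper's body presses on something with over 40 N, if the wrist force passes 120 N, or if a joint passes its speed limit or range.

## Working session

There is one attempt and no reset: what is moved stays moved. The work goes in short steps, Python scripts to look and compute and a tool call to move; the robot and the scene stay as the last step left them, time stands still between calls to the robot, and variables do not carry over. Pictures are saved under pics/ and viewed, at most 12 in all, crops included, and the job is handed in when it is done.

Besides the shell and the picture viewer there is one more tool, called in YAML: its name, and indented under it one key for each argument. carry_out: Moves the arm, as the interface text tells. Its arguments: {"type":"object","properties":{"delta_pos":{"type":"array","items":{"type":"array","items":{"type":"number"}}},"rot":{"type":"array","items":{"type":"array","items":{"type":"number"}}},"claw":{"type":"number"},"grip_force":{"type":"number"}},"required":["delta_pos","rot"]}

```bash
mkdir -p pics; ls; python3 - <<'E'
from rig import r
import cv2,numpy as np
s=r.sense();print(s['eef_pos'],s['tcp_rot'],r.tips_ahead,s['opening'],s['clock'])
for c in ['top','side']:
    im=r.grab_frame(c);cv2.imwrite(f'pics/{c}0.png',im)
    i=r.camera_info(c);print(c,i['fx'],i['cx'],i['cy'],np.round(i['pose'],3).tolist())
    for t in ['console','heater_pivot','feed_pad','shutter_ridge','fan']:
        d=r.cut_out(t,c)
        for e in d[:2]:
            m=e['mask'];ys,xs=np.nonzero(m)
            print(t,round(e['p'],2),np.round(e['box'],1),m.sum(),xs.mean().round(1) if len(xs) else '',ys.mean().round(1) if len(xs) else '', cv2.minAreaRect(np.c_[xs,ys].astype(np.float32)) if len(xs) else '')
E
```

```text
pics
[228.63827953 581.23359602 255.55387345] [-3.14025182e+00 -2.00141838e-05  2.76678872e+00] 25.0 0.9985584163746541 0.0
top 460.0573035068194 260.3152002257501 189.97113891562572 [[0.011, -0.988, 0.152, 399.628], [-1.0, -0.012, -0.007, 21.895], [0.009, -0.152, -0.988, 1217.382], [0.0, 0.0, 0.0, 1.0]]
console 0.72 [303.4 178.6 381.6 223.1] 2721 341.7 204.9 ((342.15606689453125, 202.13058471679688), (75.13066101074219, 42.22307586669922), 2.0454084873199463)
heater_pivot 0.77 [304.8 183.3 379.9 224.9] 2643 341.7 204.8 ((341.61175537109375, 203.03585815429688), (73.9615249633789, 40.20488739013672), 1.8476102352142334)
heater_pivot 0.16 [144.8 236.3 167.3 264.6] 512 154.8 250.5 ((154.4499969482422, 250.1499786376953), (23.334524154663086, 23.4759464263916), 81.8698959350586)
feed_pad 0.45 [330.3 200.6 337.4 212.1] 90 335.0 203.4 ((335.0, 203.5), (13.0, 6.0), 90.0)
shutter_ridge 0.61 [299.7 134.7 324.5 172.9] 679 311.1 153.9 ((311.0, 153.0), (36.0, 22.0), 90.0)
shutter_ridge 0.46 [358.6 202.6 373.3 217.3] 187 367.4 211.6 ((367.5, 211.5), (13.0, 13.0), 90.0)
fan 0.63 [305.1 181.1 380.
[... 320 characters left out ...]
1, -0.784, 759.023], [-0.02, -0.784, -0.62, 695.221], [0.0, 0.0, 0.0, 1.0]]
console 0.75 [241.3 147.9 275.7 194.5] 1232 260.9 170.3 ((258.5, 170.0), (44.0, 33.0), 90.0)
heater_pivot 0.9 [239.3 145.8 274.4 194.6] 1287 260.2 171.2 ((258.0, 170.0), (44.0, 34.0), 90.0)
heater_pivot 0.63 [210.7 145.6 228.5 176.3] 442 220.2 162.1 ((221.0, 161.5), (33.0, 16.0), 90.0)
feed_pad 0.39 [256.2 165.1 265.1 166.3] 38 260.9 166.4 ((261.0000305175781, 166.5), (3.945575714111328, 10.028338432312012), 80.53767395019531)
shutter_ridge 0.65 [265.1 149.8 273.1 157. ] 63 267.7 151.1 ((267.5, 151.0), (6.0, 9.0), 90.0)
shutter_ridge 0.56 [240.2 144.3 275.4 193.5] 1299 260.3 170.3 ((258.0, 169.5), (45.0, 34.0), 90.0)
```

```bash
python3 - <<'E'
import cv2,numpy as np
a=cv2.imread('pics/top0.png');b=cv2.imread('pics/side0.png')
cv2.imwrite('pics/a.png',cv2.resize(a[110:260,250:450],None,fx=4,fy=4,interpolation=cv2.INTER_CUBIC))
cv2.imwrite('pics/b.png',cv2.resize(b[110:230,190:350],None,fx=5,fy=5,interpolation=cv2.INTER_CUBIC))
E
```

```text
(no output)
```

View pics/a.png

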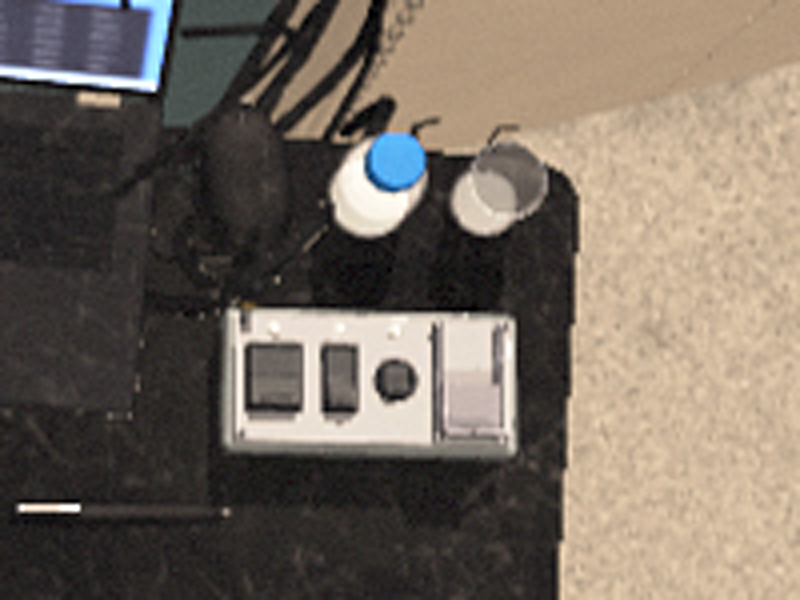

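View pics/b.png

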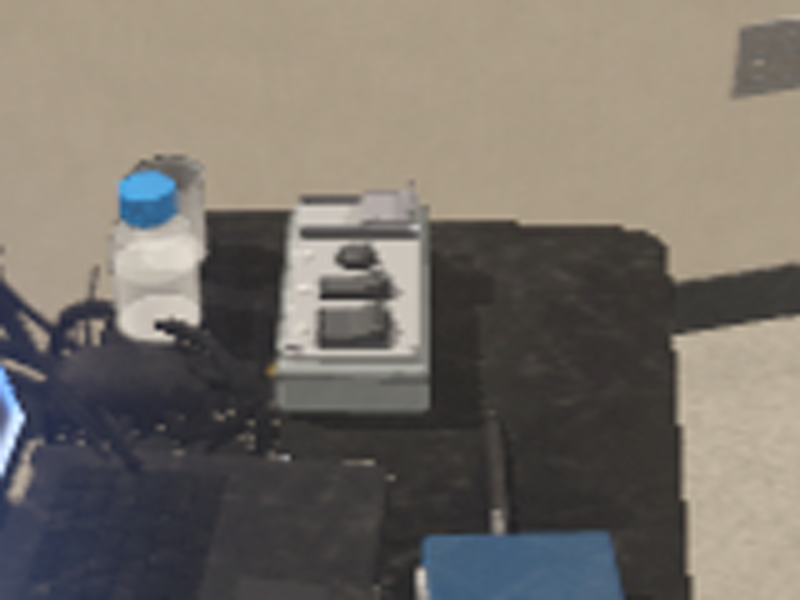

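View pics/top0.png

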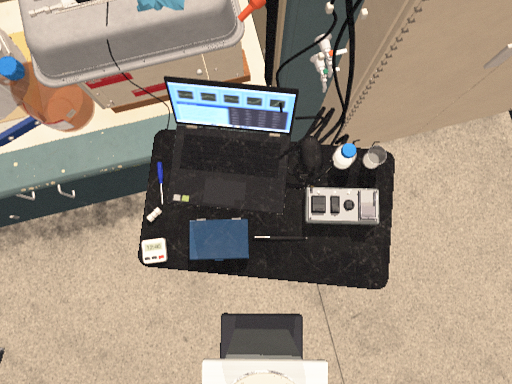

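The top view shows the console right of the laptop at about px (342,203), nearly unrotated. The heater, feed, fan and shutter run left to right, and the bottle and beaker stand behind it. The sample case is in front of the laptop, and the path from the left is clear. Next I fit the console pose from the rocker corners.

```bash
cat > h.py <<'E'
from rig import r
import numpy as np, cv2
from scipy.optimize import least_squares
from scipy.spatial.transform import Rotation as R
def proj(P,c):
    i=r.camera_info(c);T=np.linalg.inv(i['pose']);q=np.asarray(P)@T[:3,:3].T+T[:3,3]
    return np.c_[i['fx']*q[:,0]/q[:,2]+i['cx'],i['fy']*q[:,1]/q[:,2]+i['cy']]
def w(P,p):
    P=np.asarray(P,float).reshape(-1,3);c,s=np.cos(p[2]),np.sin(p[2])
    return np.c_[p[0]+c*P[:,0]-s*P[:,1],p[1]+s*P[:,0]+c*P[:,1],P[:,2]]
def tocam(cp,f,o): return np.asarray(cp,float)/f-.5+.5/f+np.asarray(o)
def move(target,yaw):  # tip target (world mm) -> tool shift m, rotvec deg
    s=r.sense();M=R.from_euler('xyz',s['tcp_rot']);G=R.from_euler('xyz',[np.pi,0,yaw])
    t=np.asarray(target,float)+[0,0,r.tips_ahead]
    return M.inv().apply(t-s['eef_pos'])/1000,(M.inv()*G).as_rotvec(degrees=True)
E
python3 - <<'E'
from h import *
M=[[19.5,79.5,52],[19.5,48.5,52],[19.5,30.5,52],[19.5,13.5,52],[0,-14,52],[-18,79.5,59.5],[-18,48.5,59.5],[-18,30.5,59.5],[-18,13.5,59.5]]
u=tocam([(247,344),(302,345),(323,345),(357,346),(396,380),(247,409),(302,409),(323,410),(357,410)],4,(250,110))
M2=[[0,-14,52],[19.5,79.5,52],[19.5,48.5,52],[19.5,30.5,52],[19.5,13.5,52]]
u2=tocam([(356,257),(319,346),(321,310),(320,297),(321,277)],5,(190,110))
for n,use in (('top',(1,0)),('side',(0,1)),('both',(1,1))):
    f=lambda p:np.r_[use[0]*(proj(w(M,p),'top')-u).ravel(),use[1]*(proj(w(M2,p),'side')-u2).ravel()]
    s=least_squares(f,[380,-170,0]);print(n,s.x.round(3),np.abs(s.fun).max().round(2))
p=s.x if 0 else least_squares(lambda p:(proj(w(M,p),'top')-u).ravel(),[380,-170,0]).x
print((proj(w([[-38,-42,66],[-38,-78,66],[-4,-60,57]],p),'top')-[250,110])*4)
print(move([*w([-17,64,0],p)[0,:2],130],np.pi/2+p[2]))
E
```

```text
top [ 5.43175e+02 -1.98093e+02 -1.10000e-02] 1.23
side [ 5.46397e+02 -1.87429e+02 -1.20000e-02] 0.62
both [ 5.44572e+02 -1.96954e+02  2.00000e-03] 2.45
[[443.4344926  437.88787486]
 [500.66110568 439.19946905]
 [467.93281545 386.42137937]]
(array([-0.5393477 , -0.55669531,  0.1012856 ]), array([-2.51683323e-03,  6.51767700e-04,  6.91623997e+01]))
```

carry_out:
  delta_pos:
    - [-0.04,-0.041,0]
    - [-0.08,-0.082,0]
    - [-0.12,-0.124,0]
    - [-0.16,-0.165,0]
    - [-0.2,-0.206,0]
    - [-0.24,-0.247,0]
    - [-0.28,-0.289,0]
    - [-0.32,-0.33,0]
  rot:
    - [0,0,9]
    - [0,0,18]
    - [0,0,27]
    - [0,0,36]
    - [0,0,45]
    - [0,0,54]
    - [0,0,63]
    - [0,0,69.2]
  claw: 0
  grip_force: 20

```text
clock: 1.6
eef_pos: [406.3, 155.7, 256.7]
tcp_rot: [3.141, -0.0, 1.555]
contact_force: [0.4, 0.6, -0.2]
opening: 0.006
grasp_force: 0.0
```

```bash
python3 - <<'E'
from h import *
M=[[19.5,79.5,52],[19.5,48.5,52],[19.5,30.5,52],[19.5,13.5,52],[0,-14,52],[-18,79.5,59.5],[-18,48.5,59.5],[-18,30.5,59.5],[-18,13.5,59.5]]
u=tocam([(247,344),(302,345),(323,345),(357,346),(396,380),(247,409),(302,409),(323,410),(357,410)],4,(250,110))
p=least_squares(lambda p:(proj(w(M,p),'top')-u).ravel(),[540,-190,0]).x
print((proj(w(M,p),'top')-u).round(2).tolist())
print(((proj(w([[46,95,46],[-46,95,46],[46,-95,46],[-46,-95,46],[-46,95,0],[-46,-95,0]],p),'top')-[250,110])*4).round().tolist())
M2=[[46,95,46],[-46,95,46],[46,-95,46],[-46,-95,46],[0,-14,52],[0,64,52]]
for q in (p,[546,-187,-.012]): print(((proj(w(M2,q),'side')-[190,110])*5).round().tolist())
s=r.sense();print(r.tips_ahead,s['opening'],s['eef_pos'],s['tcp_rot'])
print(move([*w([-17,64,0],p)[0,:2],130],np.pi/2+p[2]))
E
```

```text
[[0.61, 0.83], [-1.04, 0.86], [0.73, 1.02], [-1.14, 0.93], [-0.11, 0.24], [0.89, -1.16], [-0.62, -0.88], [1.23, -0.96], [-0.57, -0.81]]
[[223.0, 306.0], [222.0, 448.0], [517.0, 313.0], [519.0, 455.0], [215.0, 454.0], [501.0, 461.0]]
[[277.0, 353.0], [431.0, 355.0], [293.0, 186.0], [428.0, 186.0], [358.0, 244.0], [355.0, 316.0]]
[[271.0, 365.0], [427.0, 366.0], [288.0, 194.0], [424.0, 195.0], [353.0, 254.0], [350.0, 326.0]]
25.0 0.005583861064532237 [406.32228376 155.69458486 256.67315399] [ 3.14056214e+00 -4.15410339e-04  1.55501984e+00]
(array([-0.28770579,  0.12501595,  0.10168253]), array([ 0.05909918, -0.02366457, -0.26521737]))
```

carry_out:
  delta_pos:
    - [-0.055,0.024,0]
    - [-0.11,0.048,0]
    - [-0.165,0.072,0.0]
    - [-0.22,0.096,0.02]
    - [-0.27,0.117,0.06]
    - [-0.288,0.125,0.105]
    - [-0.288,0.125,0.125]
    - [-0.288,0.125,0.125]
  rot:
    - [0,0,0]
    - [0,0,0]
    - [0,0,0]
    - [0,0,0]
    - [0,0,0]
    - [0,0,0]
    - [0,0,0]
    - [0,0,0]

```text
clock: 2.6
eef_pos: [526.3, -132.1, 129.8]
tcp_rot: [-3.138, -0.001, 1.558]
contact_force: [0.1, -0.6, 1.5]
opening: -0.0
grasp_force: 0.0
```

```bash
python3 - <<'E'
from h import *
s=r.sense();t=np.array(s['eef_pos'])-[0,0,25];print(t,s['contact_force'])
a=r.grab_frame('top');b=r.grab_frame('side')
for im,c in((a,'top'),(b,'side')):
    q=proj([t,t+[14.5,0,0],t-[14.5,0,0],t+[0,11,0],t-[0,11,0]],c);print(c,((q[:3]-([250,110] if c=='top' else [190,110]))*(4 if c=='top' else 5)).round())
A=cv2.resize(a[110:240,250:400],None,fx=4,fy=4,interpolation=cv2.INTER_CUBIC);B=cv2.resize(b[110:230,190:350],None,fx=5,fy=5,interpolation=cv2.INTER_CUBIC)
cv2.imwrite('pics/a1.png',A);cv2.imwrite('pics/b1.png',B)
E
```

```text
[ 526.25957977 -132.12908593  104.76843847] [ 0.05189086 -0.58464045  1.49453522]
top [[281. 395.]
 [280. 371.]
 [281. 419.]]
side [[384. 245.]
 [360. 245.]
 [409. 245.]]
```

View pics/a1.png

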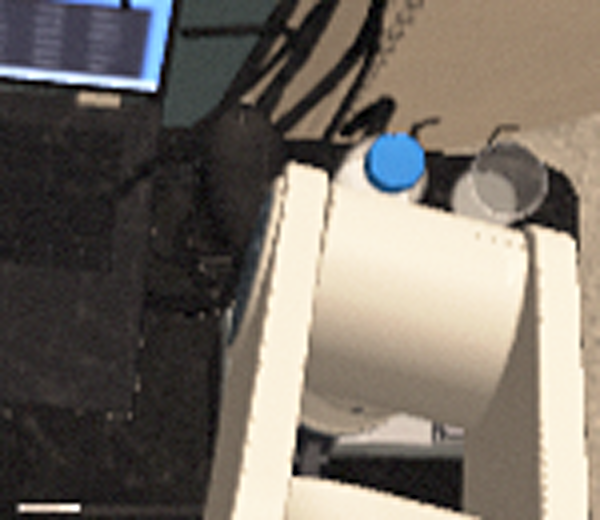

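View pics/b1.png

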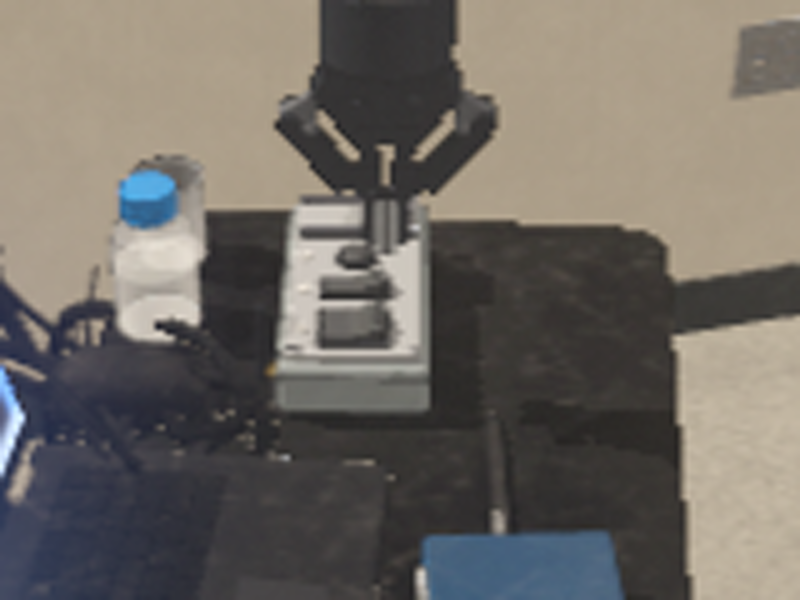

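The tip projects onto the side view where it should, near crop px (386,254). The side view puts the console about 8 mm further left than the top fit does. I'll hover low over the heater to settle which is right.

carry_out:
  delta_pos:
    - [0.006,0.001,0.02]
    - [0.006,0.001,0.039]
    - [0.006,0.001,0.039]
  rot:
    - [0,0,0]
    - [0,0,0]
    - [0,0,0]

```text
clock: 3.08
eef_pos: [528.5, -125.6, 92.8]
tcp_rot: [-3.142, 0.0, 1.56]
contact_force: [-0.5, 0.7, -0.4]
opening: -0.003
grasp_force: 0.0
```

```bash
python3 - <<'E'
from h import *
s=r.sense();t=np.array(s['eef_pos'])-[0,0,25];print(t,s['contact_force'])
b=r.grab_frame('side')
q=proj([t,t+[11.5,11,0],t+[-11.5,11,0],t-[0,11,0]],'side');print(((q-[230,130])*10).round())
for y in(-198,-193,-187):
    print(y,((proj(w([[0,-14,52],[19.5,79.5,52],[19.5,48.5,52],[46,95,46],[-46,95,46],[46,-95,46]],[544.5,y,-.011]),'side')-[230,130])*10).round().tolist())
B=cv2.resize(b[130:190,230:290],None,fx=10,fy=10,interpolation=cv2.INTER_CUBIC)
cv2.imwrite('pics/b2.png',B)
E
```

```text
[ 528.46960657 -125.62639032   67.76863566] [-0.53961682  0.74877674 -0.39021895]
[[361. 405.]
 [322. 426.]
 [400. 426.]
 [361. 384.]]
-198 [[311.0, 289.0], [240.0, 461.0], [244.0, 401.0], [150.0, 507.0], [458.0, 509.0], [181.0, 171.0]]
-193 [[311.0, 298.0], [240.0, 471.0], [243.0, 411.0], [149.0, 517.0], [458.0, 520.0], [181.0, 179.0]]
-187 [[311.0, 308.0], [239.0, 483.0], [243.0, 422.0], [148.0, 529.0], [459.0, 532.0], [180.0, 189.0]]
```

View pics/b2.png

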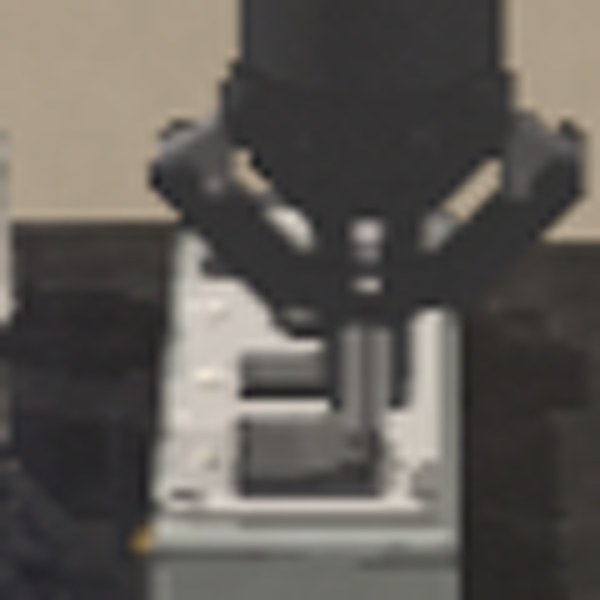

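The tip is at crop px (365,425), and the heater rocker's top face spans rows 425–482. Relative to the tip, the console is at about (546, -188), with yaw ≈ -0.01. Pressing the heater now.

carry_out:
  delta_pos:
    - [0.001,0.003,0.003]
    - [0.001,0.003,0.006]
    - [0.001,0.003,0.008]
    - [0.001,0.003,0.01]
    - [0.001,0.003,0.012]
    - [0.001,0.003,0.0135]
    - [0.001,0.003,0.0145]
    - [0.001,0.003,0.0145]
  rot:
    - [0,0,0]
    - [0,0,0]
    - [0,0,0]
    - [0,0,0]
    - [0,0,0]
    - [0,0,0]
    - [0,0,0]
    - [0,0,0]

```text
clock: 4.12
eef_pos: [531.6, -125.1, 77.7]
tcp_rot: [3.141, 0.0, 1.559]
contact_force: [0.7, -0.4, 0.7]
opening: 0.001
grasp_force: 0.0
```

carry_out:
  delta_pos:
    - [0,0,0.0005]
    - [0,0,0.001]
    - [0,0,0.0015]
    - [0,0,0.0015]
  rot:
    - [0,0,0]
    - [0,0,0]
    - [0,0,0]
    - [0,0,0]

```text
clock: 4.62
eef_pos: [531.8, -125.2, 77.0]
tcp_rot: [3.141, 0.0, 1.559]
contact_force: [-3.1, 0.5, 9.3]
opening: -0.003
grasp_force: 4.7
```

```bash
python3 - <<'E'
from h import *
b=r.grab_frame('side');s=r.sense();print(s['eef_pos'],s['contact_force'],s['wrist_torque'],s['clock'])
B=cv2.resize(b[130:190,230:290],None,fx=10,fy=10,interpolation=cv2.INTER_CUBIC)
cv2.imwrite('pics/b3.png',B)
E
```

```text
[ 531.78191398 -125.14777099   76.96426849] [-1.59880426  1.14585331  9.67141599] [0.07576367 0.38145094 0.06513756] 4.675
```

View pics/b3.png

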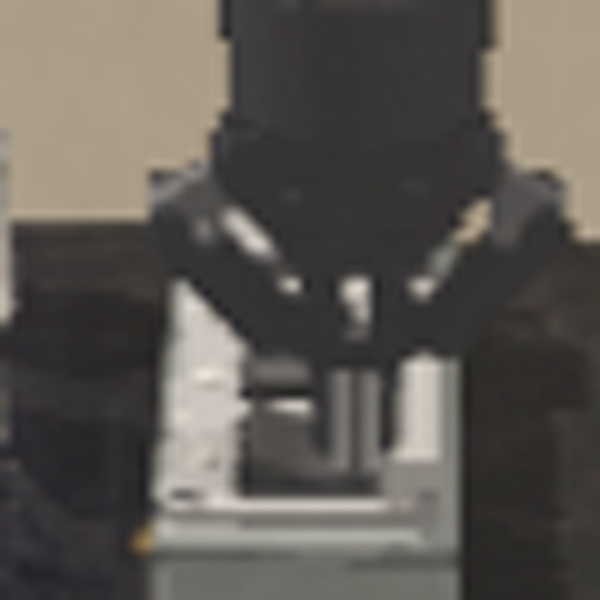

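The force is 9.7 N with the tip at exactly 52 mm, so the heater is at its hard stop. In the picture the tip sits on the near half only. Now the feed rocker.

carry_out:
  delta_pos:
    - [0,0,-0.008]
    - [0,0,-0.018]
    - [-0.021,0,-0.018]
    - [-0.042,0,-0.018]
    - [-0.042,0,-0.016]
    - [-0.042,0,-0.011]
    - [-0.042,0,-0.008]
    - [-0.042,0,-0.006]
  rot:
    - [0,0,0]
    - [0,0,0]
    - [0,0,0]
    - [0,0,0]
    - [0,0,0]
    - [0,0,0]
    - [0,0,0]
    - [0,0,0]

```text
clock: 5.68
eef_pos: [530.5, -166.8, 81.9]
tcp_rot: [-3.14, -0.0, 1.56]
contact_force: [-1.5, -0.4, 2.7]
opening: 0.0
grasp_force: 1.3
```

carry_out:
  delta_pos:
    - [0,0,0.002]
    - [0,0,0.0035]
    - [0,0,0.0045]
    - [0,0,0.0052]
    - [0,0,0.0056]
    - [0,0,0.006]
    - [0,0,0.006]
  rot:
    - [0,0,0]
    - [0,0,0]
    - [0,0,0]
    - [0,0,0]
    - [0,0,0]
    - [0,0,0]
    - [0,0,0]

```text
clock: 6.55
eef_pos: [531.1, -167.1, 76.9]
tcp_rot: [3.141, -0.0, 1.559]
contact_force: [-3.7, 2.4, 9.9]
opening: -0.0
grasp_force: 5.0
```

```bash
python3 - <<'E'
from h import *
b=r.grab_frame('side');s=r.sense();print(s['eef_pos'],s['contact_force'],s['wrist_torque'],s['clock'])
B=cv2.resize(b[130:190,230:290],None,fx=10,fy=10,interpolation=cv2.INTER_CUBIC)
cv2.imwrite('pics/b4.png',B)
E
```

```text
[ 531.0825593  -167.02615766   76.94092646] [-3.25011987  2.04616892  9.47087044] [ 0.31608791  0.56810631 -0.01905487] 6.6
```

View pics/b4.png

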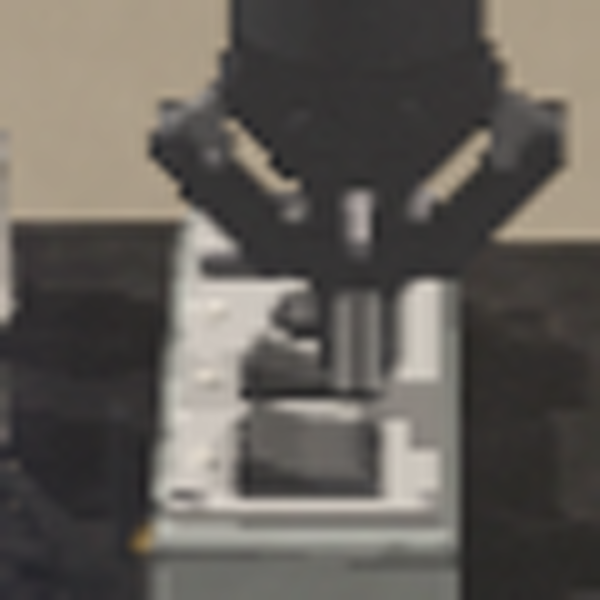

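Feed is at its stop too (9.5 N at 51.9 mm). Both rockers are visibly tipped over and the fan is untouched. Next I lift, go in front of the shutter ridge and come down to 59 mm.

carry_out:
  delta_pos:
    - [0,0,-0.01]
    - [0,0,-0.027]
    - [-0.04,-0.022,-0.03]
    - [-0.082,-0.046,-0.03]
    - [-0.082,-0.046,-0.03]
    - [-0.082,-0.046,-0.015]
    - [-0.082,-0.046,-0.0078]
    - [-0.082,-0.046,-0.0078]
  rot:
    - [0,0,0]
    - [0,0,0]
    - [0,0,0]
    - [0,0,0]
    - [0,0,0]
    - [0,0,0]
    - [0,0,0]
    - [0,0,0]

```text
clock: 7.6
eef_pos: [483.8, -247.5, 83.0]
tcp_rot: [-3.14, -0.001, 1.56]
contact_force: [-0.1, 0.1, -0.0]
opening: -0.002
grasp_force: 0.0
```

```bash
python3 - <<'E'
from h import *
b=r.grab_frame('side');s=r.sense();t=np.array(s['eef_pos'])-[0,0,25];print(t,s['contact_force'],s['clock'])
print(((proj([t,t+[11.5,11,0],t+[-11.5,11,0],*w([[-38,-42,66],[-38,-78,66],[-38,-42,55],[46,-95,46],[-46,-95,46]],[546,-188,-.011])],'side')-[230,130])*10).round().tolist())
B=cv2.resize(b[130:190,230:290],None,fx=10,fy=10,interpolation=cv2.INTER_CUBIC)
cv2.imwrite('pics/b5.png',B)
E
```

```text
[ 484.0871312  -247.74913325   58.47590361] [ 0.25224362 -0.22233499  0.42128483] 7.65
[[497.0, 212.0], [462.0, 230.0], [533.0, 230.0], [426.0, 222.0], [426.0, 164.0], [426.0, 251.0], [176.0, 187.0], [448.0, 188.0]]
```

View pics/b5.png

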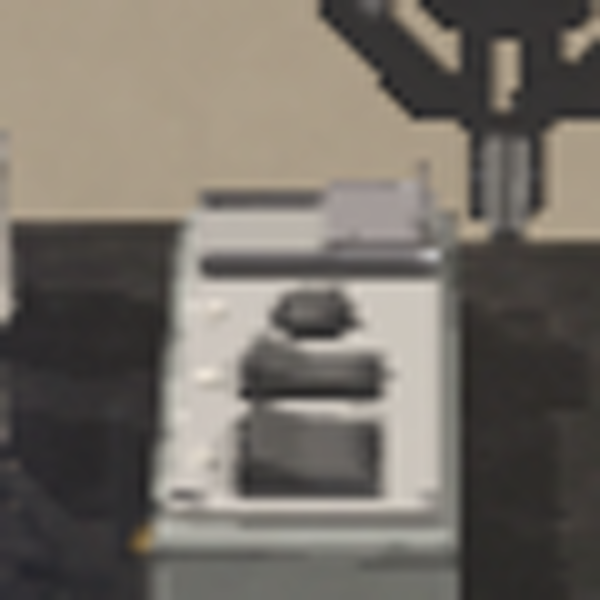

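The shutter ridge is at crop col 425, about 13 mm ahead of the tip's edge at col 470. The tip is well aligned across it. Pushing gently now.

carry_out:
  delta_pos:
    - [0,0.005,0]
    - [0,0.01,0]
    - [0,0.014,0]
    - [0,0.018,0]
    - [0,0.023,0]
    - [0,0.028,0]
    - [0,0.033,0]
    - [0,0.037,0]
  rot:
    - [0,0,0]
    - [0,0,0]
    - [0,0,0]
    - [0,0,0]
    - [0,0,0]
    - [0,0,0]
    - [0,0,0]
    - [0,0,0]

```text
clock: 8.65
eef_pos: [521.4, -249.1, 84.1]
tcp_rot: [3.141, 0.0, 1.559]
contact_force: [-0.6, -0.6, 1.9]
opening: -0.0
grasp_force: 0.8
```

carry_out:
  delta_pos:
    - [0,0.002,0]
    - [0,0.004,0]
    - [0,0.006,0]
    - [0,0.008,0]
    - [0,0.009,0]
    - [0,0.01,0]
  rot:
    - [0,0,0]
    - [0,0,0]
    - [0,0,0]
    - [0,0,0]
    - [0,0,0]
    - [0,0,0]

```text
clock: 9.4
eef_pos: [531.0, -249.1, 84.1]
tcp_rot: [-3.142, 0.0, 1.559]
contact_force: [-1.1, -0.2, 0.9]
opening: 0.002
grasp_force: 0.7
```

carry_out:
  delta_pos:
    - [0,0.0008,0]
    - [0,0.0015,0]
    - [0,0.002,0]
    - [0,0.002,0]
  rot:
    - [0,0,0]
    - [0,0,0]
    - [0,0,0]
    - [0,0,0]

```text
clock: 9.9
eef_pos: [533.1, -249.1, 84.1]
tcp_rot: [3.142, -0.0, 1.559]
contact_force: [-0.5, -0.4, 0.4]
opening: 0.0
grasp_force: 0.5
```

carry_out:
  delta_pos:
    - [0,0.0006,0]
    - [0,0.0012,0]
    - [0,0.0012,0]
  rot:
    - [0,0,0]
    - [0,0,0]
    - [0,0,0]

```text
clock: 10.28
eef_pos: [533.8, -249.1, 84.0]
tcp_rot: [-3.141, -0.0, 1.559]
contact_force: [-3.1, -1.2, 3.3]
opening: 0.001
grasp_force: 2.1
```

carry_out:
  delta_pos:
    - [0,0.0004,0]
    - [0,0.0004,0]
  rot:
    - [0,0,0]
    - [0,0,0]

```text
clock: 10.52
eef_pos: [534.0, -249.1, 84.0]
tcp_rot: [-3.14, -0.0, 1.559]
contact_force: [-5.2, -1.4, 2.5]
opening: 0.004
grasp_force: 3.0
```

```bash
python3 - <<'E'
from h import *
b=r.grab_frame('side');s=r.sense();t=np.array(s['eef_pos'])-[0,0,25];print(t,s['contact_force'],s['clock'])
B=cv2.resize(b[130:190,230:290],None,fx=10,fy=10,interpolation=cv2.INTER_CUBIC)
cv2.imwrite('pics/b6.png',B)
E
```

```text
[ 533.90411777 -249.10454495   58.94809538] [-4.86905877 -1.11875956  3.03398591] 10.575
```

View pics/b6.png

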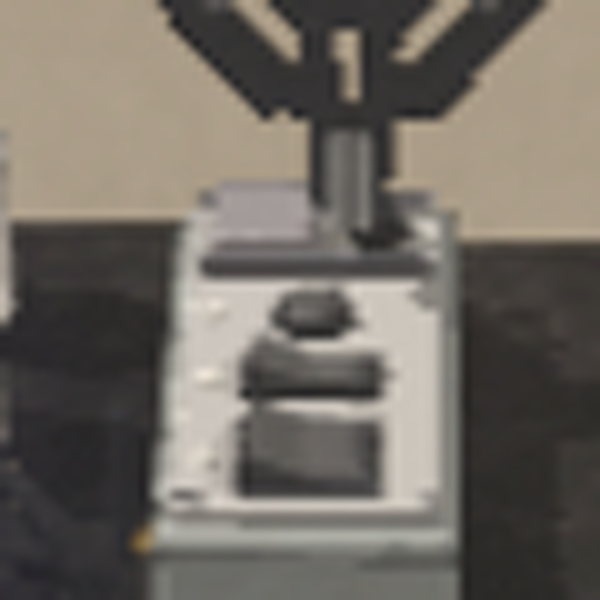

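The shutter is at its hard stop (5 N, rising stiffly), and the console hasn't moved. The button shows dark in front of it at (380,235). I back off 9 mm and press.

carry_out:
  delta_pos:
    - [0.0,-0.004,0]
    - [0.001,-0.009,0]
    - [0.001,-0.009,0.002]
    - [0.001,-0.009,0.004]
    - [0.001,-0.009,0.006]
    - [0.001,-0.009,0.0075]
    - [0.001,-0.009,0.009]
    - [0.001,-0.009,0.0095]
  rot:
    - [0,0,0]
    - [0,0,0]
    - [0,0,0]
    - [0,0,0]
    - [0,0,0]
    - [0,0,0]
    - [0,0,0]
    - [0,0,0]

```text
clock: 11.58
eef_pos: [525.8, -248.1, 74.7]
tcp_rot: [3.141, 0.0, 1.559]
contact_force: [-0.3, 1.1, 4.2]
opening: -0.0
grasp_force: 2.1
```

Tip is at 49.7 mm with 4.2 N on it, which fits the spring; a bit further to the stop.

carry_out:
  delta_pos:
    - [0,0,0.0005]
    - [0,0,0.001]
    - [0,0,0.0013]
    - [0,0,0.0013]
  rot:
    - [0,0,0]
    - [0,0,0]
    - [0,0,0]
    - [0,0,0]

```text
clock: 12.08
eef_pos: [525.8, -248.1, 73.9]
tcp_rot: [3.141, 0.0, 1.559]
contact_force: [-2.0, 1.4, 10.3]
opening: 0.003
grasp_force: 5.8
```

The stop is reached at 48.9 mm with 10 N. Release straight up, then clear away to the front.

carry_out:
  delta_pos:
    - [0,0,-0.003]
    - [0,0,-0.008]
    - [0,0,-0.02]
    - [0,0,-0.05]
    - [0,-0.02,-0.1]
    - [0.04,-0.06,-0.14]
    - [0.09,-0.1,-0.14]
    - [0.12,-0.13,-0.14]
  rot:
    - [0,0,0]
    - [0,0,0]
    - [0,0,0]
    - [0,0,0]
    - [0,0,0]
    - [0,0,0]
    - [0,0,0]
    - [0,0,0]

```text
clock: 13.08
eef_pos: [395.6, -125.3, 214.2]
tcp_rot: [3.14, 0.0, 1.559]
contact_force: [0.9, 0.5, -0.1]
opening: -0.002
grasp_force: 0.0
```

```bash
python3 - <<'E'
from h import *
b=r.grab_frame('side');a=r.grab_frame('top');s=r.sense();print(s['eef_pos'],s['contact_force'],s['clock'])
B=cv2.resize(b[135:185,230:290],None,fx=8,fy=8,interpolation=cv2.INTER_CUBIC)
b0=cv2.imread('pics/side0.png');d=cv2.absdiff(b,b0)[135:185,230:290]
cv2.imwrite('pics/b7.png',B)
E
```

```text
[ 392.96079745 -123.78842601  213.37735224] [-0.02071244  0.07864778 -0.09024395] 13.175
```

View pics/b7.png

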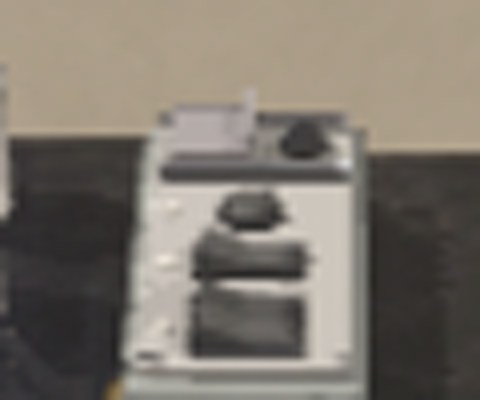

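The shutter is fully back with its ridge at (250,115), and the purge button is out at (303,140). Both rockers are off, the fan is unchanged and the console is in place.

```bash
python3 -c "
from rig import r
print(r.sign_off())"
```

```text
the job is handed in; nothing more can be done
None
```

The reactor is shut down and the job handed in: heater off, then feed gas off, shutter fully back, purge button pressed fully in and released; the fan was left on and the console did not visibly move.

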